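# Dress the brass dipper in the crucible

### The job

Before casting, the brass dipper has to be dressed in the crucible, but someone left a lead sinker lying across the crucible's mouth: clear that one away into the wooden crate. Then take the dipper from its rest, dip its cup into the crucible and press the sprung plate inside down by about a centimetre for a moment, feeling for it because its height varies, and never driving it down to its stop. Hang the dipper back in both notches of its rest, and leave the mould block and the two sinkers lying on the cart where they are.

Things in the scene. Friction and masses are not known exactly. Their poses are not given: they have to be found in the camera images.
- sinker: the sinker to clear away, lying flat across the crucible's mouth: a bar of warm grey lead, 132 long, 24 wide, 22 high, the last 12 mm at each end a narrower lug. Origin: centre of its underside; x along its length, z up. About 0.6 kg.
- crate: fixed slatted wooden crate, outside 220 (x) by 240 (y) by 70 high, walls and floor 8, open on top. Origin: centre of its underside, z up. Its +x half holds two such sinkers lying along y (at x about 35 and 70); its -x half is free. A tin chute on a stand, 90 wide, comes down to its +x wall: lower lip at x 92, 80 high; upper end at x 283, 190 high.
- crucible: fixed orange ceramic crucible, round, 100 high, outside radius 36 at the foot and 51 at the rim, wall 6, open on top. Origin: centre of its underside, z up.
- crucible_rim (a point): centre of the crucible's mouth at rim height, 100 above the cart top (clear radius 45).
- plate (a joint): travel (m) of the level sprung steel plate inside the crucible (radius 30, on its axis): 0 at rest, grows as it is pushed down, stop at 0.022. Its top rests 25 to 60 mm below the rim, different each time and not reported. It pushes back with about 2.5 N at first, 4.5 N at 10 mm, 6.5 N at 20 mm.
- dipper: brass dipper, 0.28 kg: level handle 150 long, 12 by 12 in section, along its y (from y -85 to +65); at y +65 a 10 mm square shank drops to a round cup 31 across, 30 high. Origin: the grip point, on the handle's centre line midway between the two notches that carry it, 145 above the cart top in the rest. z up, away from the cup.
- dipper_tip (a point): centre of the underside of the dipper's cup: 65 towards +y and 125 below the dipper's origin.
- rest: fixed steel rest: base 100 by 170 by 12, two uprights at y -40 and +40, 6 thick, each with an open V-sided notch whose flat floor is 139 above the cart top, 18 wide between the sides at the floor, about 44 at the mouth, 19 higher. The handle lies along y on both floors. Origin: centre of the base's underside.
- rest_seat (a point): where the dipper's origin lies when it hangs in the rest: midway between the notches, 145 above the cart top.
- mould: bystander: cast iron mould block 110 by 70 by 60 high, on the cart beyond the crucible; origin centre of underside.
- cart_sinker_a: bystander lying on the cart beyond the crucible: a bar of warm grey lead, 132 long, 24 wide, 22 high, the last 12 mm at each end a narrower lug. Origin: centre of its underside; x along its length, z up.
- cart_sinker_b: bystander lying on the cart beyond the crucible: a bar of warm grey lead, 132 long, 24 wide, 22 high, the last 12 mm at each end a narrower lug. Origin: centre of its underside; x along its length, z up.
Things that resemble listed ones, but are neither listed nor needed, are in the scene too. Leave any red or turquoise look-alike of the sinker alone.

How it is judged (in metres and radians):
On the way, in this order (a step that is already met when the one before it is completed fails the run):
1. the sinker from the crucible's mouth lies in the crate (x of sinker in the frame of crate between -0.11 and 0.11 m and y of sinker in the frame of crate between -0.12 and 0.12 m and z of sinker in the frame of crate between 0 and 0.055 m and linear speed of sinker below 0.05 m/s), for 0.2 s.
2. the dipper's cup is inside the crucible and has the sprung plate pressed down by at least 6 mm (z of dipper_tip in the frame of crucible between 0 and 0.095 m and horizontal distance between dipper_tip and crucible_rim below 0.04 m and value of joint plate above 0.006 m), for 0.1 s.
At the end, for the whole second after the job is handed in: The sinker lies in the crate, origin under 55 mm above the crate's underside; the dipper hangs at rest in both notches, either way round: origin within 8 mm sideways, 20 lengthwise, 6 in height of the seat, in line and level to 0.15 rad; the plate is back up within 3 mm (x of sinker in the frame of crate between -0.11 and 0.11 m and y of sinker in the frame of crate between -0.12 and 0.12 m and z of sinker in the frame of crate between 0 and 0.055 m and x of dipper in the frame of rest_seat between -0.008 and 0.008 m and y of dipper in the frame of rest_seat between -0.02 and 0.02 m and z of dipper in the frame of rest_seat between -0.006 and 0.006 m and angle between dipper's own z axis and vertical below 0.15 rad and angle between the y axis of dipper and the y axis of rest, either way round below 0.15 rad and value of joint plate below 0.003 m and linear speed of each of dipper, sinker below 0.03 m/s); the robot touches nothing.
It fails at once if the sprung plate is driven down to its stop (19 mm or more) (value of joint plate above 0.019 m).
It fails at once if the mould block or a sinker lying on the cart is moved by more than 25 mm (distance of any of mould, cart_sinker_a, cart_sinker_b from where it was at the start of the episode above 0.025 m).
It also fails if it takes over 64 s, if anything falls off the work surface, if the arm or the gripper's body presses on something with over 40 N, if the wrist force passes 120 N, or if a joint passes its speed limit or range.

### The arm

A 7-joint arm with a two-finger parallel gripper is mounted at the origin on the work surface. World frame = base frame: x ahead of the robot, y to its left, z up, the work surface at z = 0. Lengths are in m, angles in degrees, forces in N, time in s.
With the tool pointing down it reaches from about 0.425 to 0.925 m from the base axis. Payload 6.8 kg.
Tool frame: the origin (TCP) lies at the very end of the fingers, on their centre line; the grasp point (between the pads) lies 19 mm behind it; x points along the fingers, z is the direction in which the jaws open and shut, and the axes are right-handed (so a half turn about x gives the same grasp; the last joint's range is limited). The gripper opens to 85 mm and grips with 20 to 120 N. Pads are 22 mm wide; open, the fingers measure 114 mm over their backs; the gripper's body (76 mm by 85 mm) begins 54 mm behind the grasp point. The pads swing forward as they close: fully open they stand 13 mm farther back than shut.
Start: joints at [-82.97, 27.33, 1.283, 89.118, -0.659, 63.558, -4.761], TCP at [0.154, 0.657, 0.231] pointing down, gripper open.
Joint ranges: [-169.35, 169.35], [-19.33, 120.38], [-80.79, 83.38], [13.8, 139.57], [-78.32, 258.32], [9.67, 109.79], [-169.56, 169.56]. Speed limits (degrees/s): [136.94, 136.94, 180, 180, 180, 180, 180].

### API

Orientations are given as [roll, pitch, yaw] about the fixed x, y, z axes, in that order (R = Rz(yaw) Ry(pitch) Rx(roll)).
In Python, from rig import env gives the robot as it stands. The module is installed in compiled form; this text tells all that it offers.
- The arm moves only by the tool move_arm, never from a script. Its argument "commands" is a list of rows, each an object of numbers: "wx", "wy", "wz": the turn, a rotation vector about the tool's x, y, z in degrees; "dx", "dy", "dz": the shift along the tool's x, y, z in mm; "hand": the gripper command: -1 is shut, 1 is fully open, values between are in proportion. A call has 1 to 20 rows; each row shifts and turns the pose as measured when the row begins, along the tool's axes as they then stand; what a row does not reach is not made up. A row lasts 1/12 s, in which the tool goes at most 41.7 mm and 7.16 degrees, less where a joint would pass 70% of its speed; a pose out of reach is approached as far as the arm can. A call is refused whole if a number of a shift passes 41.7 or a number of a turn 7.16, either way. A call with a gripper value outside its range is refused whole. The fingers move at their own pace and stop on an object; "squeeze" is the grip in N (left out, the last holds). Time passes only in rows, so rows that do not move let the fingers close. It gives the time, the measured TCP pose, the force and the opening at its end, in the units of the state.
- env.sense(): the state, without advancing time (a new reading comes with each control period).
- env.snapshot(name): name is "scene" or "top" or "wrist"; returns the picture (480x640x3 uint8, red, green, blue); there is no depth.
- env.get_calibration(name): a dict with "K" (3x3 intrinsics, pixels), "position" and "orientation" of the camera in the world; the wrist camera has in their place "mount" (4x4, takes a point from camera to tool coordinates, whose origin is the TCP and whose axes are the tool frame's). Camera axes: x right, y down, z forward; pixel columns grow to the right and rows downward; lengths in m; the calibration is good to about 2 mm. The wrist camera is an equidistant fisheye: a pixel r from the principal point sees the ray r / f radians off the axis. A picture is of the moment at which its call begins: read the wrist's pose just before it. get_calibration takes no time and is no camera call.
- env.job_done(): hands the job in, once; it reports no verdict.
The state is a dict: "time": time; "joint_positions": joint angles; "qd": joint speeds; "joint_efforts": joint torques, N m; "tool_pos": TCP position; "orientation": TCP orientation; "contact_force": force on the tool from outside, world axes, zero at the start; "ft_torque": the same for the moment, N m; "opening": finger opening in m.
Only numpy, scipy, OpenCV 4.12 (cv2) and the standard library are available. Lean on these libraries where they do the work, as an engineer would, in place of code of your own. Each camera call takes 0.05 s, during which the arm holds its last target. There are 200 camera calls.

## Working session

There is one attempt and no reset: what is moved stays moved. The work goes in short steps, Python scripts to look and compute and a tool call to move; the robot and the scene stay as the last step left them, time stands still between calls to the robot, and variables do not carry over. Pictures are saved under pics/ and viewed, about 8 in all and at most 12, crops included, and the job is handed in when it is done.

Besides the shell and the picture viewer there is one more tool, called after "Emit:" as name(argument=value, ...), one argument or row to a line, values as JSON. move_arm: Moves the arm, as the interface text tells. Its arguments: {"type":"object","properties":{"commands":{"type":"array"},"squeeze":{"type":"number"}},"required":["commands"]}

```bash
mkdir -p pics; python3 - <<'E'
from rig import env
import cv2,numpy as np
s=env.sense(); print({k:np.round(v,3).tolist() for k,v in s.items()})
for n in ["scene","top","wrist"]:
    im=env.snapshot(n); cv2.imwrite(f"pics/{n}0.png",im[:,:,::-1]); c=env.get_calibration(n); print(n,{k:np.round(v,4).tolist() for k,v in c.items()})
E
```

```text
{'time': 0.0, 'joint_positions': [-82.971, 27.377, 1.281, 89.177, -0.66, 63.559, -4.761], 'qd': [0.108, -0.009, -0.006, -0.041, -0.005, 0.054, 0.015], 'joint_efforts': [-0.001, -59.647, 1.608, -28.118, 0.012, 0.009, -0.0], 'tool_pos': [0.154, 0.657, 0.23], 'orientation': [-175.903, 89.895, -99.126], 'contact_force': [0.385, -0.038, 0.437], 'ft_torque': [-0.01, 0.018, -0.017], 'opening': 0.085}
scene {'K': [[489.8584, 0.0, 318.8755], [0.0, 489.8584, 241.181], [0.0, 0.0, 1.0]], 'position': [1.0154, 0.0057, 1.0078], 'orientation': [-149.3784, -0.5948, 88.7548]}
top {'K': [[589.1442, 0.0, 318.3601], [0.0, 589.1442, 238.7445], [0.0, 0.0, 1.0]], 'position': [0.3393, 0.0342, 1.5315], 'orientation': [-174.6498, -0.6482, -91.2069]}
wrist {'K': [[371.6483, 0.0, 316.5601], [0.0, 371.6483, 233.9605], [0.0, 0.0, 1.0]], 'mount': [[0.0008, -0.3194, 0.9476, -0.1414], [0.0014, -0.9476, -0.3194, 0.0832], [1.0, 0.0016, -0.0003, 0.0002], [0.0, 0.0, 0.0, 1.0]]}
```

View pics/scene0.png

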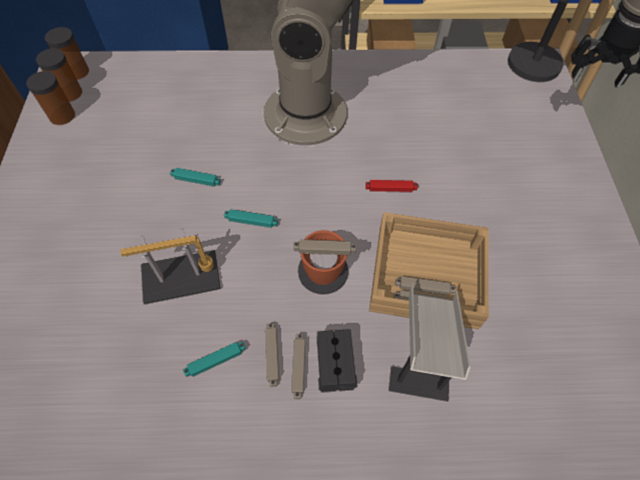

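View pics/top0.png

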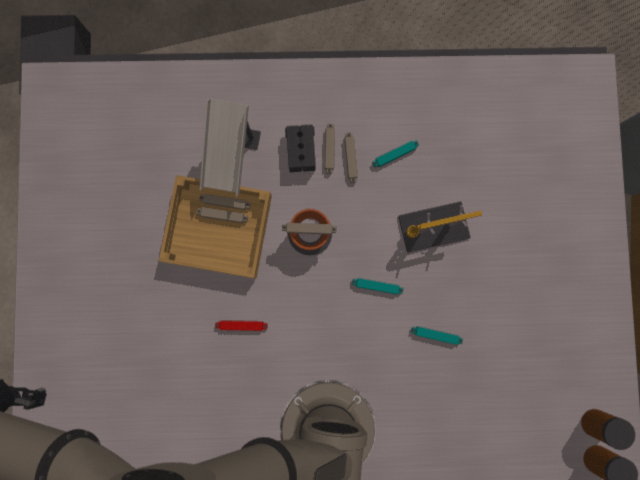

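Top view candidates for the sinker are the bar across the crucible mouth (309,228), the grey bars on the cart (329,148) and (350,157), the crate bars (222,202) and (222,214), turquoise (396,153), (378,286) and (437,336), and red (241,325). I choose (309,228). The dipper's cup is at (413,231), with its handle running to (480,214).

```bash
cat > h.py <<'E'
from rig import env
import cv2,numpy as np
from scipy.spatial.transform import Rotation as R
def rot(o): return R.from_euler('xyz',o,degrees=True).as_matrix()
def ray(n,uv,pose=None):
    c=env.get_calibration(n); K=np.array(c["K"]); u,v=uv
    x=np.array([(u-K[0,2])/K[0,0],(v-K[1,2])/K[1,1]])
    if n!="wrist": return np.array(c["position"]),rot(c["orientation"])@np.r_[x,1]
    t=np.hypot(*x); d=np.r_[x*np.sin(t)/max(t,1e-9),np.cos(t)]
    p,o=pose; M=np.array(c["mount"]); W=rot(o)
    return W@M[:3,3]+p, W@M[:3,:3]@d
def onz(n,uv,z,pose=None):
    o,d=ray(n,uv,pose); return (o+d*(z-o[2])/d[2]).round(4)
def comps(im,f,amin=60):
    hsv=cv2.cvtColor(im,cv2.COLOR_RGB2HSV); m=f(hsv[...,0].astype(int),hsv[...,1].astype(int),hsv[...,2].astype(int)).astype(np.uint8)
    for c in cv2.findContours(m,cv2.RETR_EXTERNAL,cv2.CHAIN_APPROX_NONE)[0]:
        if cv2.contourArea(c)>amin: yield cv2.contourArea(c),cv2.minAreaRect(c)
E
python3 - <<'E'
from h import *
t=cv2.imread("pics/top0.png"); s=cv2.imread("pics/scene0.png")
def crop(im,x,y,w,h): return cv2.resize(im[y:y+h,x:x+w],(400,300),interpolation=cv2.INTER_CUBIC)
m=np.vstack([np.hstack([crop(t,260,180,100,75),crop(t,390,190,100,75)]),np.hstack([crop(s,270,215,100,75),crop(s,115,225,112,84)])])
cv2.imwrite("pics/crop1.png",m)
for n,im in(("top",t),("scene",s)):
    for p in ([(309,228),(270,230),(228,214),(450,219),(415,240),(212,245)] if n=="top" else [(325,247),(160,245),(180,285),(435,250)]):
        print(n,p,cv2.cvtColor(im,cv2.COLOR_BGR2HSV)[p[1],p[0]])
# rough
print("sinker",onz("top",(309,228),.122),onz("scene",(325,243),.122))
print("crateTop corners",[onz("top",p,.07).tolist() for p in((178,178),(271,191),(256,277),(161,262))])
E
```

```text
top (309, 228) [ 14  57 111]
top (270, 230) [  2  27 125]
top (228, 214) [17 54 76]
top (450, 219) [ 19 194 143]
top (415, 240) [165  26  39]
top (212, 245) [ 16 137 134]
scene (325, 247) [ 15  45 135]
scene (160, 245) [ 18 145 183]
scene (180, 285) [165   8  63]
scene (435, 250) [ 16 111 173]
sinker [0.4974 0.0375 0.122 ] [0.496  0.0391 0.122 ]
crateTop corners [[0.6359, 0.3637, 0.07], [0.5985, 0.131, 0.07], [0.3839, 0.171, 0.07], [0.4258, 0.4054, 0.07]]
```

View pics/crop1.png

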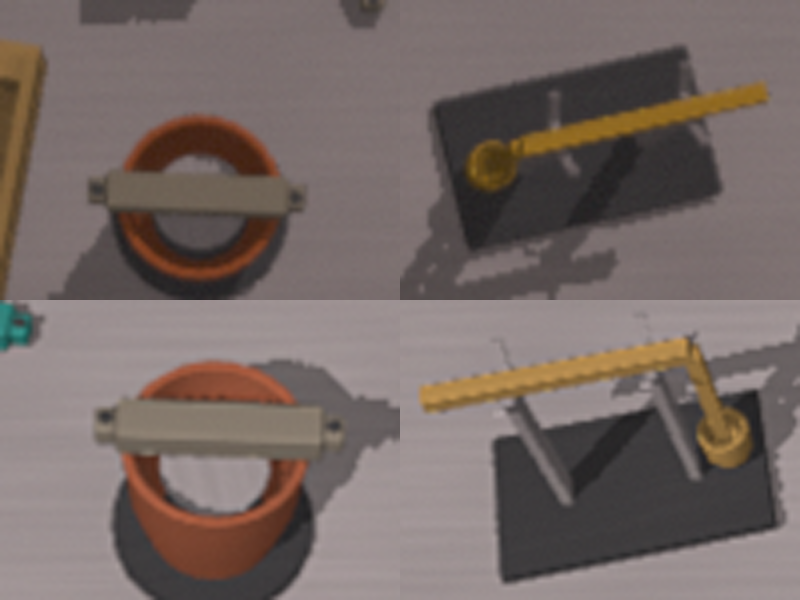

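The crop confirms the choice: a warm grey bar across the orange crucible's rim. The dipper's cup is on the +y side of its rest. Next I measure precisely.

```bash
python3 - <<'E'
from h import *
import math
ax=lambda p,q:(q-p)[:2]/np.linalg.norm((q-p)[:2])
for n in("top","scene"):
    im=cv2.imread(f"pics/{n}0.png")[:,:,::-1].copy()
    print("--",n)
    for a,r in comps(im,lambda h,s,v:(h>=12)&(h<=24)&(s>130)&(v>70),80):
        b=cv2.boxPoints(r); b=b[np.argsort(b[:,0])]; e=[(b[0]+b[1])/2,(b[2]+b[3])/2]
        P=[onz(n,p,.151) for p in e]; print("brass",a,np.round(e,1).tolist(),[p.tolist() for p in P],math.dist(*P))
    for a,r in comps(im,lambda h,s,v:((h<=11)|(h>175))&(s>120)&(v>60),150):
        print("orange",a,np.round(r[0],1),np.round(r[1],1),onz(n,r[0],.1))
    for a,r in comps(im,lambda h,s,v:(h>=11)&(h<=25)&(s>36)&(s<80)&(v>60),100):
        b=cv2.boxPoints(r); b=b[np.argsort(b[:,0])]; e=[(b[0]+b[1])/2,(b[2]+b[3])/2]
        if max(r[1])/min(r[1])<2: continue
        print("lead",a,np.round(r[0],1),np.round(r[1],1),[onz(n,p,.122).tolist() for p in e], onz(n,r[0],.122))
# crop-based
c=lambda x,y:(390+x/4,190+y/4)
print("handle end/bend crop",onz("top",c(768,92),.151),onz("top",c(515,148),.151),"cup",onz("top",c(493,166),.05))
base=[onz("top",c(x,y),.012) for x,y in((433,103),(685,46),(720,193),(472,250))]
base=[onz("top",(390+(x-400)/4,190+y/4),.012) for x,y in((433,103),(685,46),(720,193),(472,250))]
print("base",[b.tolist() for b in base],np.mean(base,0))
c=lambda x,y:(390+(x-400)/4,190+y/4)
print("handle end/bend",onz("top",c(768,92),.151),onz("top",c(515,148),.151),"cup",onz("top",c(493,166),.05))
print("rim",onz("top",(260+200/4,180+198/4),.1))
s=env.sense(); W=rot(s["orientation"]); print(W.round(3).tolist())
E
```

```text
-- top
brass 383.0 [[406.70001220703125, 233.0], [479.6000061035156, 208.60000610351562]] [[0.4778, -0.1927, 0.151], [0.5323, -0.368, 0.151]] 0.18357652355353066
brass 6243.5 [[166.60000610351562, 217.8000030517578], [262.8999938964844, 234.89999389648438]] [[0.5248, 0.3721, 0.151], [0.4799, 0.1461, 0.151]] 0.23041703496052543
orange 394.0 [241.  325.5] [ 9. 50.] [0.2673 0.2055 0.1   ]
orange 226.5 [308.6 241.5] [38.2 15.4] [0.4667 0.0391 0.1   ]
orange 289.5 [310.2 215.8] [38.  13.8] [0.5299 0.0339 0.1   ]
lead 2789.5 [214.5 461.5] [ 35. 147.] [[-0.0382, 0.4366, 0.122], [-0.0465, 0.0968, 0.122]] [-0.0423  0.2669  0.122 ]
lead 2425.5 [ 91.  458.5] [41. 88.] [[-0.0263, 0.653, 0.122], [-0.0312, 0.4505, 0.122]] [-0.0287  0.5518  0.122 ]
lead 446.0 [308.5 228. ] [53.2 10.5] [[0.5009, 0.1025, 0.122], [0.494, -0.0253, 0.122]] [0.4974 0.0387 0.122 ]
lead 386.5 [221.6 214.6] [50.   9.4] [[0.5444, 0.3066, 0.122], [0.5237, 0.188, 0.122]] [0.534  0.2473 0.122 ]
lead 121.0 [627.5 222.5] [55.  5.] [[0.4956, -0.7284, 0.122], [0.4954, -0.7406, 0.122]] [ 0.4955 -0.7345  0.122 ]
lead 352.0 [224.4 201
[... 1241 characters left out ...]
, 0.122]] [ 0.7554 -0.0171  0.122 ]
lead 599.0 [271.6 354.5] [62.9 11.6] [[0.7334, -0.0768, 0.122], [0.7328, -0.0555, 0.122]] [ 0.7331 -0.0662  0.122 ]
lead 687.0 [324.5 246.8] [61.2 13.7] [[0.5017, -0.026, 0.122], [0.5083, 0.1016, 0.122]] [0.505  0.0378 0.122 ]
handle end/bend crop [ 0.5171 -0.6116  0.151 ] [ 0.4867 -0.459   0.151 ] cup [ 0.4863 -0.4805  0.05  ]
base [[0.5372, -0.1953, 0.012], [0.5715, -0.3614, 0.012], [0.4746, -0.38, 0.012], [0.4408, -0.2173, 0.012]] [ 0.506025 -0.2885    0.012   ]
handle end/bend [ 0.5218 -0.3733  0.151 ] [ 0.4914 -0.2219  0.151 ] cup [ 0.4913 -0.2262  0.05  ]
rim [0.4961 0.0351 0.1   ]
[[-0.0, -0.973, 0.229], [-0.001, 0.229, 0.973], [-1.0, -0.0, -0.001]]
```

Emit:
move_arm(
  commands=[
    {"wx": 4, "dy": -38, "dz": -9, "hand": 0.06},
    {"wx": 4, "dy": -38, "dz": -9, "hand": 0.06},
    {"wx": 4, "dy": -38, "dz": -9, "hand": 0.06},
    {"wx": 4, "dy": -38, "dz": -9, "hand": 0.06},
    {"wx": 4, "dy": -38, "dz": -9, "hand": 0.06},
    {"wx": 4, "dy": -38, "dz": -9, "hand": 0.06},
    {"wx": 4, "dy": -38, "dz": -9, "hand": 0.06},
    {"wx": 4, "dy": -38, "dz": -9, "hand": 0.06},
    {"wx": 4, "dy": -38, "dz": -9, "hand": 0.06},
    {"wx": 4, "dy": -38, "dz": -9, "hand": 0.06},
    {"wx": 4, "dy": -38, "dz": -9, "hand": 0.06},
    {"wx": 4, "dy": -38, "dz": -9, "hand": 0.06},
    {"wx": 4, "dy": -38, "dz": -9, "hand": 0.06},
    {"wx": 4, "dy": -38, "dz": -9, "hand": 0.06},
    {"wx": 4, "dy": -38, "dz": -9, "hand": 0.06},
    {"wx": 4, "dy": -38, "dz": -9, "hand": 0.06},
  ],
)

```text
$.commands[0]: bad value
```

```bash
cat > goal.py <<'E'
import sys
from h import *
# goal.py x y z jaw-angle(deg, world, of tool z) -> remaining move in tool axes
x,y,z,a=map(float,sys.argv[1:5]); s=env.sense(); W=rot(s["orientation"]); p=s["tool_pos"]
a=np.radians(a); zt=np.array([np.cos(a),np.sin(a),0])
if len(sys.argv)<6 and zt@W[:,2]<0: zt=-zt
xt=np.array([0,0,-1]); T=np.c_[xt,np.cross(zt,xt),zt]
rv=np.degrees(R.from_matrix(W.T@T).as_rotvec())
print("pos",np.round(p,4),"err world mm",np.round((np.array([x,y,z])-p)*1e3,1),"turn",rv.round(2))
print("shift now axes",np.round(W.T@(np.array([x,y,z])-p)*1e3,1),"goal axes",np.round(T.T@(np.array([x,y,z])-p)*1e3,1))
print("t",s["time"],"F",np.round(s["contact_force"],1),"tau",np.round(s["ft_torque"],2),"open",round(s["opening"],4),"j",np.round(s["joint_positions"],0))
E
python3 goal.py .4975 .0385 .2 -3.1
```

```text
pos [0.1543 0.6567 0.2305] err world mm [ 343.2 -618.2  -30.5] turn [ 7.987e+01 -6.000e-02  6.000e-02]
shift now axes [  31.3 -475.5 -523.2] goal axes [  30.5 -598.7  376.1]
t 0.15 F [-0.6 -1.5 -0.5] tau [ 0.03 -0.01  0.07] open 0.085 j [-83.  27.   1.  89.  -1.  64.  -5.]
```

Emit:
move_arm(
  commands=[
    {"wx": 4, "wy": 0, "wz": 0, "dx": 0, "dy": -38, "dz": -9, "hand": 0.06},
    {"wx": 4, "wy": 0, "wz": 0, "dx": 0, "dy": -38, "dz": -9, "hand": 0.06},
    {"wx": 4, "wy": 0, "wz": 0, "dx": 0, "dy": -38, "dz": -9, "hand": 0.06},
    {"wx": 4, "wy": 0, "wz": 0, "dx": 0, "dy": -38, "dz": -9, "hand": 0.06},
    {"wx": 4, "wy": 0, "wz": 0, "dx": 0, "dy": -38, "dz": -9, "hand": 0.06},
    {"wx": 4, "wy": 0, "wz": 0, "dx": 0, "dy": -38, "dz": -9, "hand": 0.06},
    {"wx": 4, "wy": 0, "wz": 0, "dx": 0, "dy": -38, "dz": -9, "hand": 0.06},
    {"wx": 4, "wy": 0, "wz": 0, "dx": 0, "dy": -38, "dz": -9, "hand": 0.06},
    {"wx": 4, "wy": 0, "wz": 0, "dx": 0, "dy": -38, "dz": -9, "hand": 0.06},
    {"wx": 4, "wy": 0, "wz": 0, "dx": 0, "dy": -38, "dz": -9, "hand": 0.06},
    {"wx": 4, "wy": 0, "wz": 0, "dx": 0, "dy": -38, "dz": -9, "hand": 0.06},
    {"wx": 4, "wy": 0, "wz": 0, "dx": 0, "dy": -38, "dz": -9, "hand": 0.06},
    {"wx": 4, "wy": 0, "wz": 0, "dx": 0, "dy": -38, "dz": -9, "hand": 0.06},
    {"wx": 4, "wy": 0, "wz": 0, "dx": 0, "dy": -38, "dz": -9, "hand": 0.06},
  ],
  squeeze=100,
)

```text
time: 1.32
tool_pos: [0.4732, 0.2273, 0.2242]
orientation: [166.5, 89.6, -174.2]
contact_force: [1.4, -0.1, -0.5]
opening: 0.0454
```

```bash
python3 goal.py .4975 .0385 .2 -3.1
```

```text
pos [0.4732 0.2273 0.2242] err world mm [  24.3 -188.8  -24.2] turn [ 2.235e+01 -3.800e-01 -2.000e-02]
shift now axes [  24.2 -186.3  -39.1] goal axes [  24.2 -187.2   34.5]
t 1.3167 F [ 1.4 -0.1 -0.5] tau [-0.05 -0.09  0.05] open 0.0454 j [-51.  14.  22. 111.  -7.  56.  -6.]
```

Emit:
move_arm(
  commands=[
    {"wx": 4.5, "wy": 0, "wz": 0, "dx": 4, "dy": -37, "dz": 0, "hand": 0.06},
    {"wx": 4.5, "wy": 0, "wz": 0, "dx": 4, "dy": -37, "dz": 0, "hand": 0.06},
    {"wx": 4.5, "wy": 0, "wz": 0, "dx": 4, "dy": -37, "dz": 0, "hand": 0.06},
    {"wx": 4.5, "wy": 0, "wz": 0, "dx": 4, "dy": -37, "dz": 0, "hand": 0.06},
    {"wx": 4.5, "wy": 0, "wz": 0, "dx": 4, "dy": -37, "dz": 0, "hand": 0.06},
    {"wx": 0, "wy": 0, "wz": 0, "dx": 0, "dy": 0, "dz": 0, "hand": 0.06},
  ],
)

```text
time: 1.82
tool_pos: [0.5047, 0.0279, 0.2041]
orientation: [-148.4, 89.7, -153.7]
contact_force: [-0.5, -0.3, 0.6]
opening: 0.0454
```

```bash
python3 goal.py .4975 .0385 .2 -3.1; python3 - <<'E'
from h import *
cv2.imwrite("pics/w1.png",env.snapshot("wrist")[:,:,::-1])
E
```

```text
pos [0.5047 0.0279 0.2041] err world mm [-7.2 10.6 -4.1] turn [-2.14 -0.24  0.14]
shift now axes [ 4.1  9.9 -8.1] goal axes [ 4.1 10.2 -7.8]
t 1.8167 F [-0.5 -0.3  0.6] tau [-0.01 -0.03  0.02] open 0.0454 j [-38.  14.  32. 115. -10.  53.  -6.]
```

View pics/w1.png

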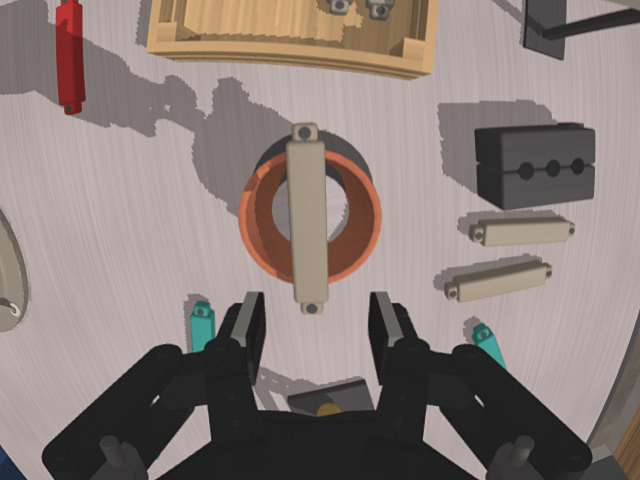

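The wrist view shows the sinker across the rim: lugs at (304,124) and (312,313), body edges near (307,140) and (311,303). The rim spans columns 239–382.

```bash
python3 - <<'E'
from h import *
s=env.sense(); P=(s["tool_pos"],s["orientation"])
a,b=onz("wrist",(306.5,141),.122,P),onz("wrist",(311,302),.122,P); print(a,b,(a+b)/2,np.linalg.norm(a-b),np.degrees(np.arctan2(*(a-b)[:2])))
w=[onz("wrist",p,.122,P) for p in((291,220),(327,219))];print(w,np.mean(w,0))
print([onz("wrist",p,.1,P) for p in((239,216),(382,216))], onz("wrist",(310.5,216),.1,P))
E
python3 goal.py .4975 .0385 .15 -3.1
```

```text
[0.5034 0.0973 0.122 ] [ 0.4965 -0.0103  0.122 ] [0.49995 0.0435  0.122  ] 0.10782100908450078 3.669147821518197
[array([0.4892, 0.049 , 0.122 ]), array([0.5118, 0.0477, 0.122 ])] [0.5005  0.04835 0.122  ]
[array([0.451 , 0.0487, 0.1   ]), array([0.5501, 0.0403, 0.1   ])] [0.5007 0.0443 0.1   ]
pos [0.5051 0.0314 0.2043] err world mm [ -7.6   7.1 -54.3] turn [-1.83 -0.23  0.04]
shift now axes [54.3  6.5 -8. ] goal axes [54.3  6.7 -8. ]
t 1.8667 F [ 0.8  0.7 -0.1] tau [0.02 0.02 0.02] open 0.0454 j [-38.  14.  32. 115. -10.  53.  -6.]
```

Emit:
move_arm(
  commands=[
    {"wx": -1.5, "wy": 0, "wz": 0, "dx": 27, "dy": 4, "dz": -4, "hand": 0.06},
    {"wx": 0, "wy": 0, "wz": 0, "dx": 27, "dy": 3, "dz": -3, "hand": 0.06},
    {"wx": 0, "wy": 0, "wz": 0, "dx": 0, "dy": 0, "dz": 0, "hand": 0.06},
    {"wx": 0, "wy": 0, "wz": 0, "dx": 0, "dy": 0, "dz": 0, "hand": 0.06},
  ],
)

```text
time: 2.2
tool_pos: [0.4998, 0.0409, 0.1503]
orientation: [120.8, 89.9, 117.6]
contact_force: [0.0, 0.1, 0.2]
opening: 0.045
```

```bash
python3 goal.py .4985 .0395 .095 -3.4
```

```text
pos [0.4998 0.0409 0.1503] err world mm [ -1.3  -1.4 -55.3] turn [ 0.15 -0.06 -0.1 ]
shift now axes [55.3 -1.5 -1.2] goal axes [55.3 -1.4 -1.2]
t 2.2 F [0.  0.1 0.2] tau [ 0.03 -0.03  0.04] open 0.045 j [-37.  19.  30. 119. -13.  46.  -2.]
```

Emit:
move_arm(
  commands=[
    {"wx": 0, "wy": 0, "wz": 0, "dx": 20, "dy": -1, "dz": -1, "hand": 0.06},
    {"wx": 0, "wy": 0, "wz": 0, "dx": 20, "dy": 0, "dz": 0, "hand": 0.06},
    {"wx": 0, "wy": 0, "wz": 0, "dx": 14, "dy": 0, "dz": 0, "hand": 0.06},
    {"wx": 0, "wy": 0, "wz": 0, "dx": 0, "dy": 0, "dz": 0, "hand": 0.06},
    {"wx": 0, "wy": 0, "wz": 0, "dx": 0, "dy": 0, "dz": 0, "hand": -1},
    {"wx": 0, "wy": 0, "wz": 0, "dx": 0, "dy": 0, "dz": 0, "hand": -1},
    {"wx": 0, "wy": 0, "wz": 0, "dx": 0, "dy": 0, "dz": 0, "hand": -1},
    {"wx": 0, "wy": 0, "wz": 0, "dx": 0, "dy": 0, "dz": 0, "hand": -1},
    {"wx": 0, "wy": 0, "wz": 0, "dx": 0, "dy": 0, "dz": 0, "hand": -1},
    {"wx": 0, "wy": 0, "wz": 0, "dx": 0, "dy": 0, "dz": 0, "hand": -1},
  ],
  squeeze=100,
)

```text
time: 3.03
tool_pos: [0.5038, 0.0461, 0.1034]
orientation: [47.9, 89.4, 45.2]
contact_force: [0.7, -0.9, -5.2]
opening: 0.0221
```

```bash
python3 goal.py .467 .277 .2 -11.5
```

```text
pos [0.5038 0.0461 0.1034] err world mm [-36.8 230.9  96.6] turn [ 8.82  0.35 -0.45]
shift now axes [-95.2 229.6 -46.9] goal axes [-96.6 218.9 -82. ]
t 3.0333 F [ 0.7 -0.9 -5.2] tau [ 0.03  0.04 -0.  ] open 0.0221 j [-34.  23.  27. 120. -17.  40.   1.]
```

Emit:
move_arm(
  commands=[
    {"wx": 0, "wy": 0, "wz": 0, "dx": -20, "dy": 0, "dz": 0, "hand": -1},
    {"wx": 0, "wy": 0, "wz": 0, "dx": -30, "dy": 0, "dz": 0, "hand": -1},
    {"wx": 0, "wy": 0, "wz": 0, "dx": -30, "dy": 0, "dz": 0, "hand": -1},
    {"wx": 0, "wy": 0, "wz": 0, "dx": 0, "dy": 0, "dz": 0, "hand": -1},
  ],
)

```text
time: 3.37
tool_pos: [0.5008, 0.0448, 0.1845]
orientation: [84.3, 89.7, 81.5]
contact_force: [2.5, -0.0, -5.2]
opening: 0.0219
```

```bash
python3 goal.py .467 .277 .2 -11.5; python3 - <<'E'
from h import *
w=env.snapshot("wrist"); t=env.snapshot("top")
cv2.imwrite("pics/w2.png",np.hstack([cv2.resize(w[:,:,::-1],(480,360)),cv2.resize(t[150:310,150:370,::-1],(310,360))]))
E
```

```text
pos [0.5008 0.0448 0.1845] err world mm [-33.8 232.2  15.5] turn [ 8.77  0.01 -0.26]
shift now axes [-14.5 230.4 -44.8] goal axes [-15.5 220.8 -79.4]
t 3.3667 F [ 2.5 -0.  -5.2] tau [ 0.06 -0.19  0.01] open 0.0219 j [-38.  16.  31. 117. -11.  50.  -4.]
```

View pics/w2.png

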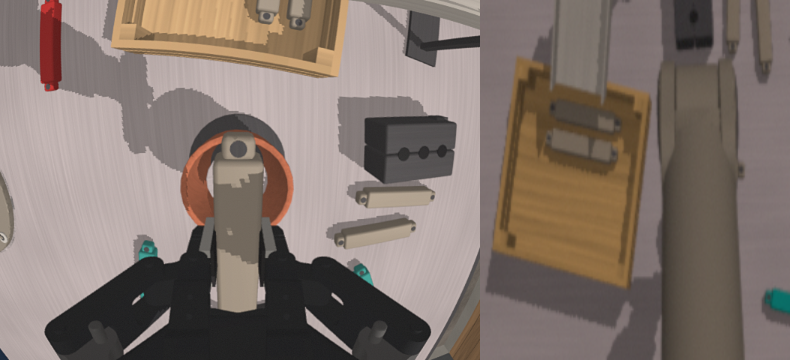

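The sinker is firmly held, and the crate's near half is free in the view.

Emit:
move_arm(
  commands=[
    {"wx": 1.3, "wy": 0, "wz": 0, "dx": -2, "dy": 25, "dz": -9, "hand": -1},
    {"wx": 1.3, "wy": 0, "wz": 0, "dx": -2, "dy": 35, "dz": -9, "hand": -1},
    {"wx": 1.3, "wy": 0, "wz": 0, "dx": -2, "dy": 35, "dz": -9, "hand": -1},
    {"wx": 1.3, "wy": 0, "wz": 0, "dx": -2, "dy": 35, "dz": -9, "hand": -1},
    {"wx": 1.3, "wy": 0, "wz": 0, "dx": -2, "dy": 35, "dz": -9, "hand": -1},
    {"wx": 1.3, "wy": 0, "wz": 0, "dx": -2, "dy": 30, "dz": -9, "hand": -1},
    {"wx": 1, "wy": 0, "wz": 0, "dx": 0, "dy": 22, "dz": -9, "hand": -1},
    {"wx": 0, "wy": 0, "wz": 0, "dx": 0, "dy": 0, "dz": 0, "hand": -1},
    {"wx": 0, "wy": 0, "wz": 0, "dx": 0, "dy": 0, "dz": 0, "hand": -1},
  ],
)

```text
time: 4.22
tool_pos: [0.4498, 0.2726, 0.1774]
orientation: [-146.2, 88.5, -158.4]
contact_force: [-0.3, -1.3, -5.7]
opening: 0.0218
```

```bash
python3 goal.py .467 .283 .1 -11.5
```

```text
pos [0.4498 0.2726 0.1774] err world mm [ 17.2  10.4 -77.4] turn [-0.7  -1.25  0.83]
shift now axes [76.8 15.  16.3] goal axes [77.4 13.7 14.8]
t 4.2167 F [-0.3 -1.3 -5.7] tau [-0.06 -0.07 -0.01] open 0.0218 j [-60.  19.  27. 113. -11.  52. -39.]
```

Emit:
move_arm(
  commands=[
    {"wx": -0.7, "wy": -1, "wz": 0.7, "dx": 25, "dy": 8, "dz": 8, "hand": -1},
    {"wx": 0, "wy": 0, "wz": 0, "dx": 27, "dy": 6, "dz": 7, "hand": -1},
    {"wx": 0, "wy": 0, "wz": 0, "dx": 25, "dy": 0, "dz": 0, "hand": -1},
    {"wx": 0, "wy": 0, "wz": 0, "dx": 0, "dy": 0, "dz": 0, "hand": -1},
  ],
)

```text
time: 4.55
tool_pos: [0.4649, 0.2809, 0.0935]
orientation: [-142.2, 89.5, -153.6]
contact_force: [-0.8, -1.4, -6.4]
opening: 0.0219
```

```bash
python3 goal.py .467 .283 .018 -11.5
```

```text
pos [0.4649 0.2809 0.0935] err world mm [  2.1   2.1 -75.5] turn [ 0.1  -0.4   0.31]
shift now axes [75.5  2.9  2.1] goal axes [75.5  2.5  1.6]
t 4.55 F [-0.8 -1.4 -6.4] tau [-0.05  0.16  0.02] open 0.0219 j [-56.  27.  24. 115. -16.  42. -34.]
```

Emit:
move_arm(
  commands=[
    {"wx": 0, "wy": 0, "wz": 0, "dx": 30, "dy": 1, "dz": 1, "hand": -1},
    {"wx": 0, "wy": 0, "wz": 0, "dx": 25, "dy": 1, "dz": 1, "hand": -1},
    {"wx": 0, "wy": 0, "wz": 0, "dx": 12, "dy": 0, "dz": 0, "hand": -1},
    {"wx": 0, "wy": 0, "wz": 0, "dx": 4, "dy": 0, "dz": 0, "hand": -1},
    {"wx": 0, "wy": 0, "wz": 0, "dx": 0, "dy": 0, "dz": 0, "hand": -1},
  ],
)

```text
time: 4.97
tool_pos: [0.4674, 0.2769, 0.02]
orientation: [-132.0, 89.2, -143.7]
contact_force: [0.4, -0.0, -4.9]
opening: 0.0219
```

```bash
python3 goal.py .467 .283 .018 -11.5
```

```text
pos [0.4674 0.2769 0.02  ] err world mm [-0.4  6.1 -2. ] turn [-0.22 -0.53  0.58]
shift now axes [ 1.9  5.9 -1.6] goal axes [ 2.   5.8 -1.6]
t 4.9667 F [ 0.4 -0.  -4.9] tau [ 0.03 -0.03  0.03] open 0.0219 j [-53.  34.  20. 116. -20.  34. -30.]
```

Release and lift.

Emit:
move_arm(
  commands=[
    {"wx": 0, "wy": 0, "wz": 0, "dx": 2, "dy": 0, "dz": 0, "hand": -1},
    {"wx": 0, "wy": 0, "wz": 0, "dx": 0, "dy": 0, "dz": 0, "hand": 0},
    {"wx": 0, "wy": 0, "wz": 0, "dx": 0, "dy": 0, "dz": 0, "hand": 0},
    {"wx": 0, "wy": 0, "wz": 0, "dx": 0, "dy": 0, "dz": 0, "hand": 0},
    {"wx": 0, "wy": 0, "wz": 0, "dx": 0, "dy": 0, "dz": 0, "hand": 0},
    {"wx": 0, "wy": 0, "wz": 0, "dx": -20, "dy": 0, "dz": 0, "hand": 0},
    {"wx": 0, "wy": 0, "wz": 0, "dx": -41, "dy": 0, "dz": 0, "hand": 0},
    {"wx": 0, "wy": 0, "wz": 0, "dx": -41, "dy": 0, "dz": 0, "hand": 0},
    {"wx": 0, "wy": 0, "wz": 0, "dx": -41, "dy": 0, "dz": 0, "hand": 0},
    {"wx": 0, "wy": 0, "wz": 0, "dx": -41, "dy": 0, "dz": 0, "hand": 0},
    {"wx": 0, "wy": 0, "wz": 0, "dx": -41, "dy": 0, "dz": 0, "hand": 0},
    {"wx": 0, "wy": 0, "wz": 0, "dx": 0, "dy": 0, "dz": 0, "hand": 0},
  ],
)

```text
time: 5.97
tool_pos: [0.4742, 0.2794, 0.2603]
orientation: [68.6, 89.8, 56.7]
contact_force: [0.8, 1.2, 0.0]
opening: 0.0429
```

```bash
python3 goal.py .5055 -.289 .25 11.5; python3 - <<'E'
from h import *
cv2.imwrite("pics/w3.png",env.snapshot("wrist")[:,:,::-1])
E
```

```text
pos [0.4742 0.2794 0.2603] err world mm [  31.3 -568.4  -10.3] turn [-23.36   0.11  -0.16]
shift now axes [   8.8 -549.8  147.5] goal axes [  10.3 -563.2  -82.6]
t 5.9667 F [0.8 1.2 0. ] tau [ 0.01 -0.11  0.  ] open 0.0429 j [-62.  15.  30. 106.  -8.  61. -40.]
```

View pics/w3.png

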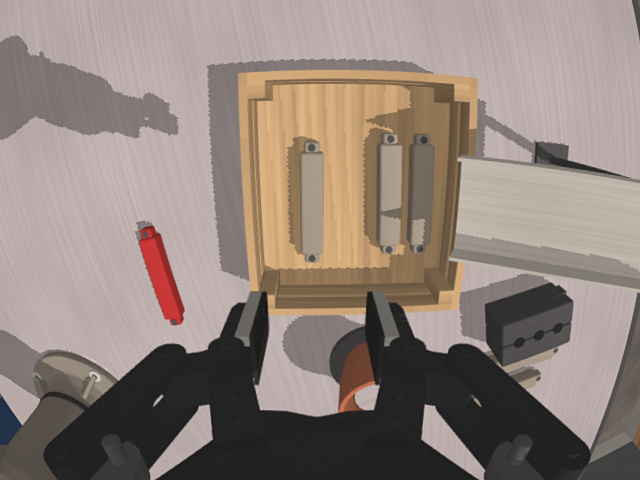

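The cleared sinker lies flat in the crate's free half at (312,200). Next I go past the crucible and measure its mouth on the way.

Emit:
move_arm(
  commands=[
    {"wx": -1.5, "wy": 0, "wz": 0, "dx": 0, "dy": -37, "dz": 10, "hand": 0},
    {"wx": -1.5, "wy": 0, "wz": 0, "dx": 0, "dy": -38, "dz": 10, "hand": 0},
    {"wx": -1.5, "wy": 0, "wz": 0, "dx": 0, "dy": -38, "dz": 9, "hand": 0},
    {"wx": -1.5, "wy": 0, "wz": 0, "dx": 0, "dy": -38, "dz": 8, "hand": 0},
    {"wx": -1.5, "wy": 0, "wz": 0, "dx": 0, "dy": -38, "dz": 6, "hand": 0},
    {"wx": -1.5, "wy": 0, "wz": 0, "dx": 0, "dy": -38, "dz": 4, "hand": 0},
    {"wx": -1.5, "wy": 0, "wz": 0, "dx": 0, "dy": -38, "dz": 2, "hand": 0},
    {"wx": -1.5, "wy": 0, "wz": 0, "dx": 0, "dy": -30, "dz": 0, "hand": 0},
    {"wx": 0, "wy": 0, "wz": 0, "dx": 0, "dy": 0, "dz": 0, "hand": 0},
    {"wx": 0, "wy": 0, "wz": 0, "dx": 0, "dy": 0, "dz": 0, "hand": 0},
    {"wx": 0, "wy": 0, "wz": 0, "dx": 0, "dy": 0, "dz": 0, "hand": 0},
  ],
)

```text
time: 6.93
tool_pos: [0.4862, -0.0307, 0.2538]
orientation: [75.3, 89.5, 76.3]
contact_force: [0.0, 0.4, 0.6]
opening: 0.0428
```

```bash
python3 - <<'E'
from h import *
s=env.sense(); P=(s["tool_pos"],s["orientation"]); im=env.snapshot("wrist"); print(np.round(P[0],4))
cv2.imwrite("pics/w4.png",im[:,:,::-1])
hsv=cv2.cvtColor(im,cv2.COLOR_RGB2HSV).astype(int); m=(((hsv[...,0]<=11)|(hsv[...,0]>175))&(hsv[...,1]>110)&(hsv[...,2]>50)).astype(np.uint8)
cs=[c for c in cv2.findContours(m,cv2.RETR_EXTERNAL,cv2.CHAIN_APPROX_NONE)[0] if cv2.contourArea(c)>800]
for c in cs:
    print(cv2.contourArea(c),cv2.boundingRect(c))
    q=np.array([onz("wrist",p[0],.1,P)[:2] for p in c]); (x,y),r=cv2.minEnclosingCircle(q.astype(np.float32)); print("circ",x,y,r)
    # robust circle radius .051
    from scipy.optimize import least_squares
    f=least_squares(lambda v:np.hypot(*(q-v).T)-.051,[.497,.036],loss="soft_l1",f_scale=.001); print(f.x,np.sort(np.abs(f.fun))[len(q)//2])
E
python3 goal.py .5055 -.289 .25 11.5
```

```text
[ 0.4862 -0.0307  0.2538]
11963.0 (272, 72, 125, 124)
circ 0.4986061155796051 0.03650662675499916 0.05005873367190361
[0.49865591 0.03646128] 0.001570644219643695
803.0 (108, 0, 27, 39)
circ 0.3112500011920929 0.14544999599456787 0.021499181166291237
[0.35845915 0.15982077] 0.008005687841929086
pos [ 0.4863 -0.03    0.2537] err world mm [  19.2 -259.    -3.7] turn [-10.37   0.15  -0.44]
shift now axes [   1.7 -259.4   14.1] goal axes [   3.7 -257.7  -32.8]
t 6.9833 F [-0.3 -0.6 -0.2] tau [-0.02  0.    0.02] open 0.0424 j [-38.   9.  39. 115.  -7.  59.   5.]
```

View pics/w4.png

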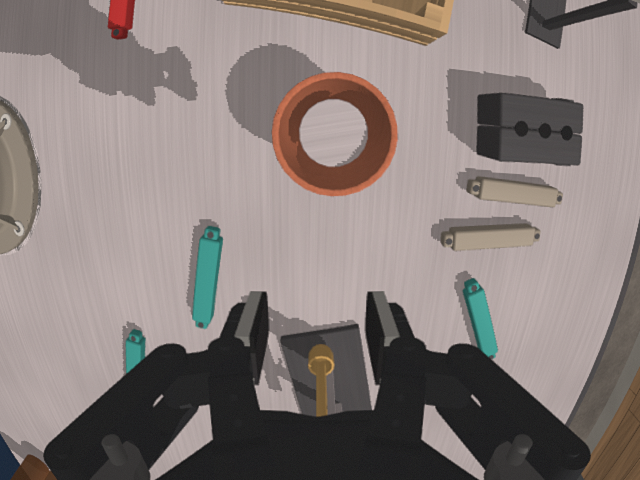

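Emit:
move_arm(
  commands=[
    {"wx": -1.5, "wy": 0, "wz": 0, "dx": 0, "dy": -36, "dz": 1, "hand": 0},
    {"wx": -1.5, "wy": 0, "wz": 0, "dx": 0, "dy": -37, "dz": 0, "hand": 0},
    {"wx": -1.5, "wy": 0, "wz": 0, "dx": 0, "dy": -37, "dz": -1, "hand": 0},
    {"wx": -1.5, "wy": 0, "wz": 0, "dx": 0, "dy": -37, "dz": -2, "hand": 0},
    {"wx": -1.5, "wy": 0, "wz": 0, "dx": 0, "dy": -37, "dz": -3, "hand": 0},
    {"wx": -1.5, "wy": 0, "wz": 0, "dx": 0, "dy": -37, "dz": -4, "hand": 0},
    {"wx": -1.4, "wy": 0, "wz": 0, "dx": 0, "dy": -30, "dz": -4, "hand": 0},
    {"wx": 0, "wy": 0, "wz": 0, "dx": 0, "dy": 0, "dz": 0, "hand": 0},
    {"wx": 0, "wy": 0, "wz": 0, "dx": 0, "dy": 0, "dz": 0, "hand": 0},
  ],
)

```text
time: 7.73
tool_pos: [0.5093, -0.2721, 0.2471]
orientation: [81.2, 89.3, 95.3]
contact_force: [-0.8, 0.6, -0.2]
opening: 0.0425
```

```bash
python3 goal.py .5055 -.289 .18 11.5;python3 - <<'E'
from h import *
s=env.sense(); P=(s["tool_pos"],s["orientation"]); im=env.snapshot("wrist"); print(np.round(P[0],4))
cv2.imwrite("pics/w5.png",im[:,:,::-1])
E
```

```text
pos [ 0.5093 -0.2721  0.2471] err world mm [ -3.8 -16.9 -67.1] turn [ 2.58  0.09 -0.69]
shift now axes [ 66.9 -16.3  -8. ] goal axes [ 67.1 -15.8  -7.1]
t 7.7333 F [-0.8  0.6 -0.2] tau [ 0.05 -0.02 -0.04] open 0.0425 j [-10.  21.  41. 104. -16.  62.  52.]
[ 0.5093 -0.2721  0.2471]
```

View pics/w5.png

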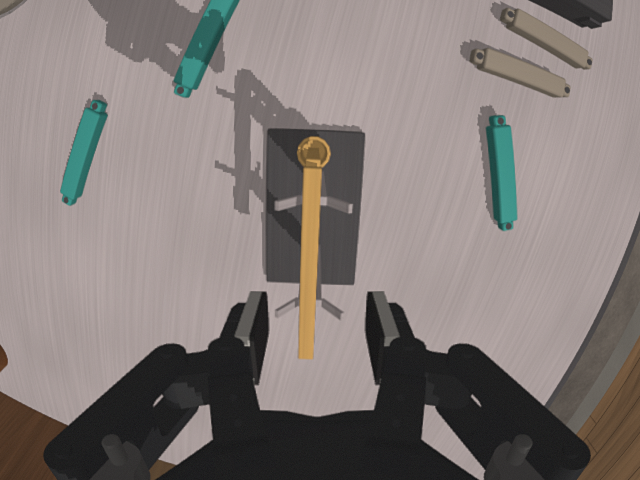

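The dipper is in line under the tool: handle from (306,358) to (313,168), cup at (314,152), notch tips around (276,207)/(352,208) and (277,315)/(342,316).

```bash
python3 - <<'E'
from h import *
s=env.sense(); P=(s["tool_pos"],s["orientation"]); print(np.round(P[0],4))
e,b=onz("wrist",(306,358),.151,P),onz("wrist",(313,167),.151,P); d=(b-e)/np.linalg.norm(b-e)
print(e,b,np.linalg.norm(b-e),"jaw",np.degrees(np.arctan2(d[1],d[0]))-90,"origin",e+.085*d)
n=[onz("wrist",p,.158,P) for p in((276,207),(352,208),(277,315),(342,316))]; print(n,np.mean(n,0))
E
python3 goal.py .5055 -.289 .18 11.5
```

```text
[ 0.5092 -0.2719  0.2472]
[ 0.5249 -0.3705  0.151 ] [ 0.4944 -0.2251  0.151 ] 0.14856449777790118 jaw 11.846946497049757 origin [ 0.50744967 -0.28731054  0.151     ]
[array([ 0.4774, -0.255 ,  0.158 ]), array([ 0.525 , -0.2437,  0.158 ]), array([ 0.4946, -0.3328,  0.158 ]), array([ 0.5401, -0.322 ,  0.158 ])] [ 0.509275 -0.288375  0.158   ]
pos [ 0.5092 -0.2719  0.2472] err world mm [ -3.7 -17.1 -67.2] turn [ 2.61  0.09 -0.67]
shift now axes [ 67.  -16.4  -7.9] goal axes [ 67.2 -16.   -7.1]
t 7.7833 F [-0.9 -0.1  0.3] tau [-0.03 -0.04  0.02] open 0.0426 j [-10.  21.  41. 104. -16.  62.  52.]
```

Emit:
move_arm(
  commands=[
    {"wx": 2.4, "wy": 0, "wz": -0.6, "dx": 30, "dy": -9, "dz": -4, "hand": 0},
    {"wx": 0, "wy": 0, "wz": 0, "dx": 30, "dy": -7, "dz": -2, "hand": 0},
    {"wx": 0, "wy": 0, "wz": 0, "dx": 0, "dy": 0, "dz": 0, "hand": 0},
    {"wx": 0, "wy": 0, "wz": 0, "dx": 0, "dy": 0, "dz": 0, "hand": 0},
  ],
)

```text
time: 8.12
tool_pos: [0.5118, -0.2801, 0.186]
orientation: [31.4, 89.6, 43.6]
contact_force: [-0.2, 0.6, 0.4]
opening: 0.0429
```

```bash
python3 goal.py .507 -.2885 .123 11.7
```

```text
pos [ 0.5118 -0.2801  0.186 ] err world mm [ -4.8  -8.4 -63. ] turn [ 0.54  0.31 -0.19]
shift now axes [63.  -7.4 -6.8] goal axes [63.  -7.2 -6.4]
t 8.1167 F [-0.2  0.6  0.4] tau [-0.03 -0.06  0.03] open 0.0429 j [ -7.  25.  39. 107. -20.  55.  54.]
```

Emit:
move_arm(
  commands=[
    {"wx": 0.4, "wy": 0.2, "wz": 0, "dx": 22, "dy": -6, "dz": -6, "hand": 0},
    {"wx": 0, "wy": 0, "wz": 0, "dx": 20, "dy": -3, "dz": -2, "hand": 0},
    {"wx": 0, "wy": 0, "wz": 0, "dx": 12, "dy": -1, "dz": 0, "hand": 0},
    {"wx": 0, "wy": 0, "wz": 0, "dx": 0, "dy": 0, "dz": 0, "hand": 0},
  ],
)

```text
time: 8.45
tool_pos: [0.5119, -0.2849, 0.1351]
orientation: [24.9, 89.5, 37.4]
contact_force: [-0.5, -0.5, 0.3]
opening: 0.0427
```

```bash
python3 goal.py .507 -.2885 .123 11.7
```

```text
pos [ 0.5119 -0.2849  0.1351] err world mm [ -4.9  -3.6 -12.1] turn [ 0.73  0.5  -0.24]
shift now axes [12.  -2.6 -5.7] goal axes [12.1 -2.6 -5.6]
t 8.45 F [-0.5 -0.5  0.3] tau [ 0.03  0.06 -0.04] open 0.0427 j [ -4.  29.  37. 109. -23.  49.  57.]
```

Emit:
move_arm(
  commands=[
    {"wx": 0.7, "wy": 0.5, "wz": 0, "dx": 8, "dy": -2, "dz": -5, "hand": 0},
    {"wx": 0, "wy": 0, "wz": 0, "dx": 4, "dy": -1, "dz": -2, "hand": 0},
    {"wx": 0, "wy": 0, "wz": 0, "dx": 0, "dy": 0, "dz": 0, "hand": 0},
  ],
)

```text
time: 8.7
tool_pos: [0.508, -0.2877, 0.125]
orientation: [52.0, 89.8, 63.9]
contact_force: [0.6, 0.5, -0.3]
opening: 0.0425
```

```bash
python3 goal.py .507 -.2885 .123 11.7
```

```text
pos [ 0.508  -0.2877  0.125 ] err world mm [-1.  -0.8 -2. ] turn [ 0.18  0.15 -0.2 ]
shift now axes [ 2.  -0.6 -1.2] goal axes [ 2.  -0.6 -1.2]
t 8.7 F [ 0.6  0.5 -0.3] tau [-0.   -0.02  0.06] open 0.0425 j [ -4.  30.  37. 109. -24.  49.  57.]
```

Emit:
move_arm(
  commands=[
    {"wx": 0, "wy": 0, "wz": 0, "dx": 2, "dy": 0, "dz": -1, "hand": -0.4},
    {"wx": 0, "wy": 0, "wz": 0, "dx": 0, "dy": 0, "dz": 0, "hand": -1},
    {"wx": 0, "wy": 0, "wz": 0, "dx": 0, "dy": 0, "dz": 0, "hand": -1},
    {"wx": 0, "wy": 0, "wz": 0, "dx": 0, "dy": 0, "dz": 0, "hand": -1},
    {"wx": 0, "wy": 0, "wz": 0, "dx": 0, "dy": 0, "dz": 0, "hand": -1},
    {"wx": 0, "wy": 0, "wz": 0, "dx": 0, "dy": 0, "dz": 0, "hand": -1},
    {"wx": 0, "wy": 0, "wz": 0, "dx": 0, "dy": 0, "dz": 0, "hand": -1},
    {"wx": 0, "wy": 0, "wz": 0, "dx": 0, "dy": 0, "dz": 0, "hand": -1},
  ],
  squeeze=120,
)

```text
time: 9.37
tool_pos: [0.5077, -0.2882, 0.1247]
orientation: [26.9, 89.7, 38.7]
contact_force: [-0.2, 0.1, -1.4]
opening: 0.0097
```

```bash
python3 goal.py .507 -.2885 .124 11.7
```

```text
pos [ 0.5077 -0.2882  0.1247] err world mm [-0.7 -0.3 -0.7] turn [ 0.16  0.28 -0.14]
shift now axes [ 0.7 -0.2 -0.7] goal axes [ 0.7 -0.2 -0.7]
t 9.3667 F [-0.2  0.1 -1.4] tau [0.   0.01 0.  ] open 0.0097 j [ -4.  30.  37. 109. -24.  48.  57.]
```

Emit:
move_arm(
  commands=[
    {"wx": 0, "wy": 0, "wz": 0, "dx": -15, "dy": 0, "dz": 0, "hand": -1},
    {"wx": 0, "wy": 0, "wz": 0, "dx": -25, "dy": 0, "dz": 0, "hand": -1},
    {"wx": 0, "wy": 0, "wz": 0, "dx": -30, "dy": 0, "dz": 0, "hand": -1},
    {"wx": 0, "wy": 0, "wz": 0, "dx": -30, "dy": 0, "dz": 0, "hand": -1},
    {"wx": 0, "wy": 0, "wz": 0, "dx": -25, "dy": 0, "dz": 0, "hand": -1},
    {"wx": 0, "wy": 0, "wz": 0, "dx": 0, "dy": 0, "dz": 0, "hand": -1},
  ],
)

```text
time: 9.87
tool_pos: [0.5045, -0.2876, 0.2513]
orientation: [119.1, 89.6, 130.9]
contact_force: [0.7, -0.5, -2.1]
opening: 0.0098
```

```bash
python3 goal.py .498 -.029 .25 0;python3 - <<'E'
from h import *
im=env.snapshot("wrist"); cv2.imwrite("pics/w6.png",im[:,:,::-1])
E
```

```text
pos [ 0.5045 -0.2876  0.2513] err world mm [ -6.5 258.6  -1.3] turn [11.81 -0.25 -0.35]
shift now axes [  2.8 254.5  46.6] goal axes [  1.3 258.6  -6.5]
t 9.8667 F [ 0.7 -0.5 -2.1] tau [-0.2  -0.12  0.  ] open 0.0098 j [ -9.  21.  42. 103. -16.  62.  51.]
```

View pics/w6.png

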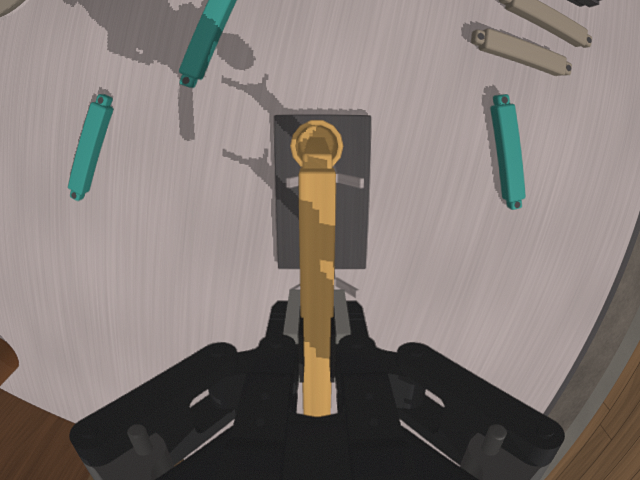

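The dipper is held level, its cup at (316,146) and the handle's bend at (318,170); these are my slip references. Now over the crucible.

Emit:
move_arm(
  commands=[
    {"wx": 1.5, "wy": 0, "wz": 0, "dx": 0, "dy": 30, "dz": 6, "hand": -1},
    {"wx": 1.5, "wy": 0, "wz": 0, "dx": 0, "dy": 36, "dz": 6, "hand": -1},
    {"wx": 1.5, "wy": 0, "wz": 0, "dx": 0, "dy": 36, "dz": 4, "hand": -1},
    {"wx": 1.5, "wy": 0, "wz": 0, "dx": 0, "dy": 36, "dz": 3, "hand": -1},
    {"wx": 1.5, "wy": 0, "wz": 0, "dx": 0, "dy": 36, "dz": 1, "hand": -1},
    {"wx": 1.5, "wy": 0, "wz": 0, "dx": 0, "dy": 34, "dz": 0, "hand": -1},
    {"wx": 1.5, "wy": 0, "wz": 0, "dx": 0, "dy": 24, "dz": -1, "hand": -1},
    {"wx": 0.5, "wy": 0, "wz": 0, "dx": 0, "dy": 10, "dz": 0, "hand": -1},
    {"wx": 0, "wy": 0, "wz": 0, "dx": 0, "dy": 0, "dz": 0, "hand": -1},
    {"wx": 0, "wy": 0, "wz": 0, "dx": 0, "dy": 0, "dz": 0, "hand": -1},
  ],
)

```text
time: 10.75
tool_pos: [0.4827, -0.033, 0.2366]
orientation: [174.7, 88.4, 174.9]
contact_force: [0.0, -0.1, -3.0]
opening: 0.0098
```

```bash
python3 goal.py .498 -.029 .25 0
```

```text
pos [ 0.4827 -0.033   0.2366] err world mm [15.3  4.  13.4] turn [ 0.19 -1.56 -0.14]
shift now axes [-13.8   4.   14.9] goal axes [-13.4   4.   15.3]
t 10.75 F [ 0.  -0.1 -3. ] tau [-0.07 -0.03  0.02] open 0.0098 j [-40.  11.  42. 115.  -9.  58.   7.]
```

Emit:
move_arm(
  commands=[
    {"wx": 0, "wy": -1.5, "wz": 0, "dx": 0, "dy": 4, "dz": 14, "hand": -1},
    {"wx": 0, "wy": 0, "wz": 0, "dx": 0, "dy": 0, "dz": 1, "hand": -1},
    {"wx": 0, "wy": 0, "wz": 0, "dx": 0, "dy": 0, "dz": 0, "hand": -1},
  ],
)

```text
time: 11.0
tool_pos: [0.4982, -0.0317, 0.2346]
orientation: [130.7, 89.9, 130.7]
contact_force: [-0.4, -1.3, -1.3]
opening: 0.0102
```

```bash
python3 goal.py .498 -.029 .196 0;python3 - <<'E'
from h import *
im=env.snapshot("wrist"); s=env.snapshot("scene"); cv2.imwrite("pics/w7.png",np.hstack([im[:360,160:480,::-1],cv2.resize(s[170:320,240:400,::-1],(384,360))]))
E
```

```text
pos [ 0.4982 -0.0317  0.2346] err world mm [ -0.2   2.7 -38.6] turn [ 0.02 -0.04 -0.04]
shift now axes [38.6  2.6 -0.2] goal axes [38.6  2.7 -0.2]
t 11.0 F [-0.4 -1.3 -1.3] tau [-0.07  0.01 -0.  ] open 0.0102 j [-39.  12.  42. 115. -10.  57.   7.]
```

View pics/w7.png

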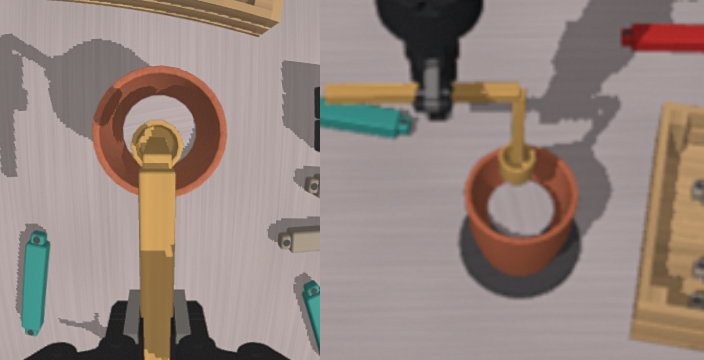

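The cup hangs above the mouth and the grip hasn't slipped. I go down, then feel for the plate.

Emit:
move_arm(
  commands=[
    {"wx": 0, "wy": 0, "wz": 0, "dx": 15, "dy": 2, "dz": 0, "hand": -1},
    {"wx": 0, "wy": 0, "wz": 0, "dx": 18, "dy": 1, "dz": 0, "hand": -1},
    {"wx": 0, "wy": 0, "wz": 0, "dx": 5, "dy": 0, "dz": 0, "hand": -1},
    {"wx": 0, "wy": 0, "wz": 0, "dx": 0, "dy": 0, "dz": 0, "hand": -1},
  ],
)

```text
time: 11.43
tool_pos: [0.4994, -0.0317, 0.1968]
orientation: [17.1, 89.9, 16.8]
contact_force: [0.2, -0.4, -2.8]
opening: 0.01
```

```bash
cat > feel.py <<'E'
from h import *
F=[];s=env.sense()
for i in range(4):
    env.snapshot("wrist"); s=env.sense(); F.append(np.r_[s["contact_force"],s["ft_torque"]])
print("z",round(s["tool_pos"][2],4),"F samples z",np.round([f[2] for f in F],2),"mean",np.mean(F,0).round(2))
E
python3 feel.py; python3 goal.py .498 -.029 .18 0
```

```text
z 0.1983 F samples z [-2.07 -1.19 -2.23 -2.75] mean [-0.13  0.15 -2.06 -0.08 -0.02 -0.01]
pos [ 0.5005 -0.0312  0.1983] err world mm [ -2.5   2.2 -18.3] turn [-0.24  0.31 -0.1 ]
shift now axes [18.3  2.2 -2.6] goal axes [18.3  2.2 -2.5]
t 11.6333 F [ 0.3 -0.4 -2.8] tau [-0.09 -0.01 -0.01] open 0.0099 j [-38.  15.  41. 117. -13.  52.  10.]
```

Emit:
move_arm(
  commands=[
    {"wx": 0, "wy": 0, "wz": 0, "dx": 13, "dy": 2, "dz": -2, "hand": -1},
    {"wx": 0, "wy": 0, "wz": 0, "dx": 3, "dy": 0, "dz": -1, "hand": -1},
    {"wx": 0, "wy": 0, "wz": 0, "dx": 0, "dy": 0, "dz": 0, "hand": -1},
  ],
)

```text
time: 11.88
tool_pos: [0.4995, -0.0293, 0.1845]
orientation: [16.0, 89.4, 15.7]
contact_force: [1.2, -0.2, -2.6]
opening: 0.0099
```

```bash
python3 feel.py
```

```text
z 0.1848 F samples z [-2.48 -3.3  -3.2  -3.32] mean [ 0.31 -0.04 -3.07 -0.06  0.01  0.03]
```

Emit:
move_arm(
  commands=[
    {"wx": 0, "wy": 0, "wz": 0, "dx": 5, "dy": 0, "dz": 0, "hand": -1},
    {"wx": 0, "wy": 0, "wz": 0, "dx": 0, "dy": 0, "dz": 0, "hand": -1},
  ],
)

```text
time: 12.25
tool_pos: [0.5005, -0.0291, 0.1803]
orientation: [16.2, 89.3, 15.9]
contact_force: [0.1, -0.5, -2.9]
opening: 0.0099
```

```bash
python3 feel.py
```

```text
z 0.1808 F samples z [-1.9  -4.08 -2.21 -2.16] mean [ 0.32 -0.01 -2.59 -0.06  0.02 -0.  ]
```

Emit:
move_arm(
  commands=[
    {"wx": 0, "wy": 0, "wz": 0, "dx": 5, "dy": 0, "dz": 0, "hand": -1},
    {"wx": 0, "wy": 0, "wz": 0, "dx": 0, "dy": 0, "dz": 0, "hand": -1},
  ],
)

```text
time: 12.62
tool_pos: [0.5015, -0.0294, 0.1758]
orientation: [13.7, 89.1, 13.4]
contact_force: [-0.4, -1.1, 0.6]
opening: 0.0096
```

```bash
python3 feel.py;  python3 goal.py .498 -.029 .18 0
```

```text
z 0.1765 F samples z [-0.51 -0.73 -0.95 -0.49] mean [-0.24 -1.   -0.67 -0.16  0.1   0.04]
pos [ 0.5017 -0.0295  0.1765] err world mm [-3.7  0.5  3.5] turn [-0.26  0.85 -0.21]
shift now axes [-3.6  0.5 -3.6] goal axes [-3.5  0.5 -3.7]
t 12.8167 F [-0.5 -0.6 -0.5] tau [-0.17  0.09  0.01] open 0.0098 j [-37.  17.  40. 118. -15.  49.  11.]
```

Force rose by about 2 N between z 0.181 and 0.176, so this is likely the plate. I step on carefully to confirm.

Emit:
move_arm(
  commands=[
    {"wx": 0, "wy": 0.8, "wz": 0, "dx": 4, "dy": 0, "dz": -3, "hand": -1},
    {"wx": 0, "wy": 0, "wz": 0, "dx": 0, "dy": 0, "dz": 0, "hand": -1},
  ],
)

```text
time: 12.98
tool_pos: [0.4997, -0.0293, 0.1729]
orientation: [60.7, 89.7, 60.4]
contact_force: [0.3, 0.2, 0.2]
opening: 0.0098
```

```bash
python3 feel.py;  python3 goal.py .498 -.029 .17 0
```

```text
z 0.1732 F samples z [ 0.05 -0.35  0.25 -0.44] mean [ 0.37  0.07 -0.12  0.06 -0.06 -0.02]
pos [ 0.4998 -0.0295  0.1732] err world mm [-1.8  0.5 -3.2] turn [-0.28  0.19 -0.25]
shift now axes [ 3.2  0.4 -1.8] goal axes [ 3.2  0.5 -1.8]
t 13.1833 F [ 0.3  0.4 -0.4] tau [ 0.05 -0.09 -0.02] open 0.0099 j [-36.  18.  39. 118. -15.  49.  12.]
```

Emit:
move_arm(
  commands=[
    {"wx": 0, "wy": 0, "wz": 0, "dx": 3.5, "dy": 0, "dz": -1, "hand": -1},
    {"wx": 0, "wy": 0, "wz": 0, "dx": 0.5, "dy": 0, "dz": 0, "hand": -1},
  ],
)

```text
time: 13.35
tool_pos: [0.4993, -0.0294, 0.1693]
orientation: [43.7, 89.6, 43.4]
contact_force: [0.2, -0.6, 0.8]
opening: 0.0099
```

```bash
python3 feel.py;  python3 goal.py .498 -.029 .17 0
```

```text
z 0.1697 F samples z [1.31 0.88 1.27 1.54] mean [ 0.25 -0.85  1.25 -0.04 -0.09 -0.03]
pos [ 0.4994 -0.0295  0.1697] err world mm [-1.4  0.5  0.3] turn [-0.28  0.27 -0.26]
shift now axes [-0.3  0.5 -1.4] goal axes [-0.3  0.5 -1.4]
t 13.55 F [ 0.1 -1.2  1.5] tau [-0.07 -0.06 -0.03] open 0.0099 j [-36.  18.  39. 118. -15.  48.  12.]
```

```bash
python3 - <<'E'
from h import *
im=env.snapshot("wrist"); s=env.snapshot("scene"); cv2.imwrite("pics/w8.png",np.hstack([im[:360,160:480,::-1],cv2.resize(s[170:320,240:400,::-1],(384,360),interpolation=cv2.INTER_CUBIC)]))
E
```

```text
(no output)
```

View pics/w8.png

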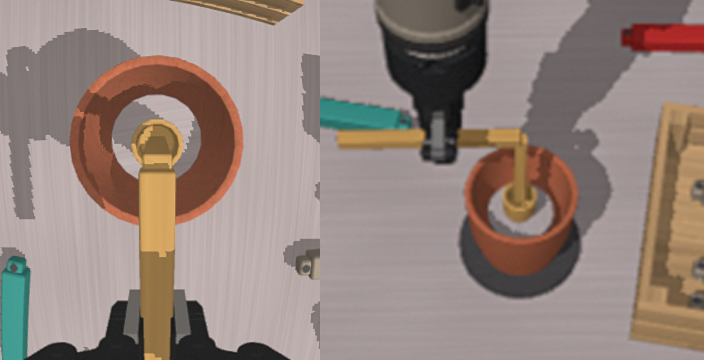

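The cup is centred in the crucible and the bend is still at the same pixel, so no slip. Force is up about 4 N, which is roughly 7 to 10 mm of travel. I push 2 mm more for margin and hold.

Emit:
move_arm(
  commands=[
    {"wx": 0, "wy": 0, "wz": 0, "dx": 2.5, "dy": 0, "dz": -1, "hand": -1},
    {"wx": 0, "wy": 0, "wz": 0, "dx": 0.5, "dy": 0, "dz": 0, "hand": -1},
    {"wx": 0, "wy": 0, "wz": 0, "dx": 0, "dy": 0, "dz": 0, "hand": -1},
  ],
)

```text
time: 13.9
tool_pos: [0.4991, -0.0295, 0.1668]
orientation: [35.5, 89.6, 35.2]
contact_force: [1.3, -0.6, 1.8]
opening: 0.0103
```

```bash
python3 feel.py;python3 feel.py
```

```text
z 0.167 F samples z [0.41 1.73 1.88 1.12] mean [ 0.69 -0.49  1.29 -0.01 -0.2  -0.05]
z 0.167 F samples z [1.36 0.12 1.46 1.41] mean [ 0.69 -0.69  1.09 -0.03 -0.21 -0.03]
```

Emit:
move_arm(
  commands=[
    {"wx": 0, "wy": 0, "wz": 0, "dx": 2, "dy": 0, "dz": 0, "hand": -1},
    {"wx": 0, "wy": 0, "wz": 0, "dx": 0, "dy": 0, "dz": 0, "hand": -1},
    {"wx": 0, "wy": 0, "wz": 0, "dx": 0, "dy": 0, "dz": 0, "hand": -1},
  ],
)

```text
time: 14.55
tool_pos: [0.4992, -0.0296, 0.1648]
orientation: [34.8, 89.5, 34.5]
contact_force: [0.1, -1.3, 2.2]
opening: 0.0096
```

```bash
python3 feel.py;python3 feel.py; python3 goal.py .5 -.029 .25 0
```

```text
z 0.1649 F samples z [1.18 1.   2.28 2.51] mean [ 0.41 -0.91  1.74 -0.08 -0.14 -0.03]
z 0.1649 F samples z [1.79 1.45 1.57 2.31] mean [ 0.8  -0.86  1.78 -0.09 -0.17 -0.04]
pos [ 0.4992 -0.0296  0.1649] err world mm [ 0.8  0.6 85.1] turn [-0.29  0.38 -0.26]
shift now axes [-85.1   1.    1.4] goal axes [-85.1   0.6   0.8]
t 14.95 F [ 1.1 -0.8  2.3] tau [-0.11 -0.17 -0.01] open 0.01 j [-36.  18.  39. 119. -16.  48.  12.]
```

Force is up 4.5 N, about 10 mm of travel. Withdraw and carry the dipper back to the rest.

Emit:
move_arm(
  commands=[
    {"wx": 0, "wy": 0, "wz": 0, "dx": -15, "dy": 0, "dz": 0, "hand": -1},
    {"wx": 0, "wy": 0, "wz": 0, "dx": -25, "dy": 0, "dz": 0, "hand": -1},
    {"wx": 0, "wy": 0, "wz": 0, "dx": -28, "dy": 0, "dz": 0, "hand": -1},
    {"wx": 0, "wy": 0, "wz": 0, "dx": -20, "dy": 0, "dz": 0, "hand": -1},
    {"wx": 0, "wy": 0, "wz": 0, "dx": 0, "dy": 0, "dz": 0, "hand": -1},
  ],
)

```text
time: 15.37
tool_pos: [0.4937, -0.0293, 0.2519]
orientation: [161.5, 89.6, 161.2]
contact_force: [0.2, -0.2, -2.2]
opening: 0.0097
```

```bash
python3 goal.py .5077 -.2882 .25 11.86
```

```text
pos [ 0.4937 -0.0293  0.2519] err world mm [  14.  -258.9   -1.9] turn [-12.09  -0.36  -0.16]
shift now axes [   1.3 -258.8   15.1] goal axes [   1.9 -256.2  -39.5]
t 15.3667 F [ 0.2 -0.2 -2.2] tau [-0.07 -0.05  0.01] open 0.0097 j [-41.  10.  42. 114.  -8.  59.   5.]
```

Emit:
move_arm(
  commands=[
    {"wx": -1.7, "wy": 0, "wz": 0, "dx": 0, "dy": -32, "dz": 1, "hand": -1},
    {"wx": -1.7, "wy": 0, "wz": 0, "dx": 0, "dy": -36, "dz": 0, "hand": -1},
    {"wx": -1.7, "wy": 0, "wz": 0, "dx": 0, "dy": -36, "dz": -1, "hand": -1},
    {"wx": -1.7, "wy": 0, "wz": 0, "dx": 0, "dy": -36, "dz": -3, "hand": -1},
    {"wx": -1.7, "wy": 0, "wz": 0, "dx": 0, "dy": -36, "dz": -4, "hand": -1},
    {"wx": -1.7, "wy": 0, "wz": 0, "dx": 0, "dy": -36, "dz": -5, "hand": -1},
    {"wx": -1, "wy": 0, "wz": 0, "dx": 0, "dy": -30, "dz": -6, "hand": -1},
    {"wx": -0.5, "wy": 0, "wz": 0, "dx": 0, "dy": -12, "dz": 0, "hand": -1},
    {"wx": 0, "wy": 0, "wz": 0, "dx": 0, "dy": 0, "dz": 0, "hand": -1},
    {"wx": 0, "wy": 0, "wz": 0, "dx": 0, "dy": 0, "dz": 0, "hand": -1},
  ],
)

```text
time: 16.2
tool_pos: [0.4938, -0.2866, 0.2345]
orientation: [146.7, 88.4, 159.5]
contact_force: [0.6, 0.0, -2.8]
opening: 0.0099
```

```bash
python3 goal.py .5077 -.2882 .2 11.86
```

```text
pos [ 0.4938 -0.2866  0.2345] err world mm [ 13.9  -1.6 -34.5] turn [ 1.01 -1.39 -0.89]
shift now axes [34.  -5.2 14.1] goal axes [34.5 -4.4 13.3]
t 16.2 F [ 0.6  0.  -2.8] tau [-0.01 -0.08 -0.04] open 0.0099 j [ -9.  22.  43. 104. -17.  62.  53.]
```

Emit:
move_arm(
  commands=[
    {"wx": 1, "wy": -1.4, "wz": -0.9, "dx": 15, "dy": -4, "dz": 12, "hand": -1},
    {"wx": 0, "wy": 0, "wz": 0, "dx": 5, "dy": 0, "dz": 1, "hand": -1},
    {"wx": 0, "wy": 0, "wz": 0, "dx": 0, "dy": 0, "dz": 0, "hand": -1},
    {"wx": 0, "wy": 0, "wz": 0, "dx": 0, "dy": 0, "dz": 0, "hand": -1},
  ],
)

```text
time: 16.53
tool_pos: [0.5054, -0.282, 0.2099]
orientation: [129.0, 89.6, 141.1]
contact_force: [0.5, 0.1, -3.0]
opening: 0.0095
```

```bash
python3 goal.py .5077 -.2882 .16 11.86
```

```text
pos [ 0.5054 -0.282   0.2099] err world mm [  2.3  -6.2 -49.9] turn [ 0.2  -0.28 -0.35]
shift now axes [49.8 -6.9  1.2] goal axes [49.9 -6.5  1. ]
t 16.5333 F [ 0.5  0.1 -3. ] tau [-0.06 -0.04 -0.04] open 0.0095 j [ -9.  24.  42. 106. -19.  58.  53.]
```

Emit:
move_arm(
  commands=[
    {"wx": 0, "wy": 0, "wz": -0.3, "dx": 22, "dy": -6, "dz": -1, "hand": -1},
    {"wx": 0, "wy": 0, "wz": 0, "dx": 18, "dy": -2, "dz": -1, "hand": -1},
    {"wx": 0, "wy": 0, "wz": 0, "dx": 6, "dy": 0, "dz": 0, "hand": -1},
    {"wx": 0, "wy": 0, "wz": 0, "dx": 0, "dy": 0, "dz": 0, "hand": -1},
  ],
)

```text
time: 16.87
tool_pos: [0.5064, -0.2863, 0.1643]
orientation: [138.7, 89.7, 151.1]
contact_force: [0.7, 0.3, -3.1]
opening: 0.0099
```

```bash
python3 goal.py .5077 -.2882 .1255 11.86
```

```text
pos [ 0.5064 -0.2863  0.1643] err world mm [  1.3  -1.9 -38.8] turn [ 0.63 -0.2  -0.17]
shift now axes [38.8 -2.3  1. ] goal axes [38.8 -2.1  0.9]
t 16.8667 F [ 0.7  0.3 -3.1] tau [-0.    0.    0.04] open 0.0099 j [ -7.  27.  40. 108. -22.  53.  56.]
```

Emit:
move_arm(
  commands=[
    {"wx": 0.6, "wy": 0, "wz": 0, "dx": 14, "dy": -2, "dz": -1, "hand": -1},
    {"wx": 0, "wy": 0, "wz": 0, "dx": 10, "dy": -1, "dz": -0.5, "hand": -1},
    {"wx": 0, "wy": 0, "wz": 0, "dx": 6, "dy": 0, "dz": 0, "hand": -1},
    {"wx": 0, "wy": 0, "wz": 0, "dx": 0, "dy": 0, "dz": 0, "hand": -1},
  ],
)

```text
time: 17.2
tool_pos: [0.5068, -0.2888, 0.1339]
orientation: [109.1, 89.8, 121.0]
contact_force: [-0.0, -1.5, -2.1]
opening: 0.01
```

```bash
python3 goal.py .5077 -.2882 .1255 11.86
```

```text
pos [ 0.5068 -0.2888  0.1339] err world mm [ 0.9  0.6 -8.4] turn [ 0.1  -0.05 -0.14]
shift now axes [8.4 0.4 1. ] goal axes [8.4 0.4 1. ]
t 17.2 F [-0.  -1.5 -2.1] tau [-0.04 -0.01  0.04] open 0.01 j [ -5.  30.  39. 109. -24.  50.  58.]
```

Emit:
move_arm(
  commands=[
    {"wx": 0, "wy": 0, "wz": 0, "dx": 5, "dy": 0, "dz": 0.5, "hand": -1},
    {"wx": 0, "wy": 0, "wz": 0, "dx": 3, "dy": 0, "dz": 0, "hand": -1},
    {"wx": 0, "wy": 0, "wz": 0, "dx": 0, "dy": 0, "dz": 0, "hand": -1},
  ],
)

```text
time: 17.45
tool_pos: [0.5076, -0.289, 0.1255]
orientation: [101.1, 89.9, 113.0]
contact_force: [-0.1, 0.2, -2.2]
opening: 0.0098
```

```bash
python3 feel.py; python3 goal.py .5077 -.2882 .1247 11.86
```

```text
z 0.1262 F samples z [-2.17 -1.96 -2.63 -2.47] mean [-0.27 -0.12 -2.31 -0.07 -0.01 -0.01]
pos [ 0.5079 -0.2892  0.1262] err world mm [-0.2  1.  -1.5] turn [ 0.09  0.02 -0.1 ]
shift now axes [ 1.5  1.  -0. ] goal axes [ 1.5  1.  -0. ]
t 17.65 F [-0.5  0.5 -2.5] tau [-0.09 -0.03 -0.03] open 0.0097 j [ -5.  30.  38. 109. -25.  49.  58.]
```

Almost seated; 1.5 mm more, then open and check before lifting.

Emit:
move_arm(
  commands=[
    {"wx": 0, "wy": 0, "wz": 0, "dx": 2, "dy": 0, "dz": 0, "hand": -1},
    {"wx": 0, "wy": 0, "wz": 0, "dx": 0.5, "dy": 0, "dz": 0, "hand": -1},
    {"wx": 0, "wy": 0, "wz": 0, "dx": 0, "dy": 0, "dz": 0, "hand": -0.5},
    {"wx": 0, "wy": 0, "wz": 0, "dx": 0, "dy": 0, "dz": 0, "hand": 0},
    {"wx": 0, "wy": 0, "wz": 0, "dx": 0, "dy": 0, "dz": 0, "hand": 0},
    {"wx": 0, "wy": 0, "wz": 0, "dx": 0, "dy": 0, "dz": 0, "hand": 0},
    {"wx": 0, "wy": 0, "wz": 0, "dx": 0, "dy": 0, "dz": 0, "hand": 0},
  ],
)

```text
time: 18.23
tool_pos: [0.5096, -0.2902, 0.1258]
orientation: [-7.5, 89.7, 4.5]
contact_force: [-0.0, -0.3, -0.1]
opening: 0.0428
```

```bash
python3 goal.py .5077 -.2882 .1247 11.86
```

```text
pos [ 0.5096 -0.2902  0.1258] err world mm [-1.9  2.  -1.1] turn [0.07 0.25 0.03]
shift now axes [ 1.1  2.4 -1.4] goal axes [ 1.1  2.4 -1.4]
t 18.2333 F [-0.  -0.3 -0.1] tau [ 0.02 -0.01  0.04] open 0.0428 j [ -5.  30.  38. 109. -25.  49.  58.]
```

Emit:
move_arm(
  commands=[
    {"wx": 0, "wy": 0, "wz": 0, "dx": -10, "dy": 0, "dz": -1, "hand": 0},
    {"wx": 0, "wy": 0, "wz": 0, "dx": -20, "dy": 0, "dz": 0, "hand": 0},
    {"wx": 0, "wy": 0, "wz": 0, "dx": -35, "dy": 0, "dz": 0, "hand": 0},
    {"wx": 0, "wy": 0, "wz": 0, "dx": -40, "dy": 0, "dz": 0, "hand": 0},
    {"wx": 0, "wy": 0, "wz": 0, "dx": -20, "dy": 0, "dz": 0, "hand": 0},
    {"wx": 0, "wy": 0, "wz": 0, "dx": 0, "dy": 0, "dz": 0, "hand": 0},
    {"wx": 0, "wy": 0, "wz": 0, "dx": 0, "dy": 0, "dz": 0, "hand": 0},
    {"wx": 0, "wy": 0, "wz": 0, "dx": 0, "dy": 0, "dz": 0, "hand": 0},
  ],
)

```text
time: 18.9
tool_pos: [0.5064, -0.2913, 0.2593]
orientation: [-8.0, 89.8, 3.8]
contact_force: [-0.0, 0.2, 0.6]
opening: 0.0425
```

```bash
python3 goal.py .5077 -.2882 .1247 11.86; python3 - <<'E'
from h import *
s=env.sense(); P=(s["tool_pos"],s["orientation"]); print(np.round(P[0],4),np.round(P[1],2))
im=env.snapshot("wrist"); sc=env.snapshot("scene"); cv2.imwrite("pics/w9.png",np.hstack([im[60:420,180:480,::-1],cv2.resize(sc[190:390,110:370,::-1],(468,360),interpolation=cv2.INTER_CUBIC)]))
E
```

```text
pos [ 0.5064 -0.2913  0.2593] err world mm [   1.3    3.1 -134.6] turn [-0.05  0.18  0.03]
shift now axes [134.6   2.8   1.5] goal axes [134.6   2.8   1.9]
t 18.9 F [-0.   0.2  0.6] tau [ 0.01 -0.02  0.01] open 0.0425 j [-10.  21.  44. 102. -17.  63.  52.]
[ 0.5064 -0.2913  0.2593] [-8.01 89.82  3.81]
```

View pics/w9.png

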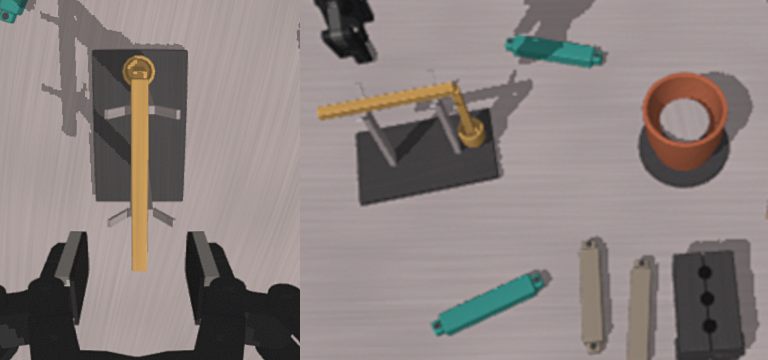

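```bash
python3 - <<'E'
from h import *
s=env.sense(); P=(s["tool_pos"],s["orientation"])
e,b=onz("wrist",(319.5,331),.151,P),onz("wrist",(319.5,140),.151,P); d=(b-e)/np.linalg.norm(b-e)
print(e,b,np.linalg.norm(b-e),"origin",e+.085*d,"yaw",np.degrees(np.arctan2(d[1],d[0]))-90,"earlier .5074 -.2873 11.85")
a=cv2.imread("pics/scene0.png"); c=env.snapshot("scene")[:,:,::-1]
df=np.abs(a.astype(int)-c).sum(2)
print("cart bystander diff",df[310:410,260:365].mean(),"rest/dipper diff",df[225:310,110:235].mean(),"crate",df[210:325,370:490].mean())
env.job_done()
E
```

```text
[ 0.5245 -0.3711  0.151 ] [ 0.4938 -0.2273  0.151 ] 0.147040572632182 origin [ 0.5067532  -0.28797328  0.151     ] yaw 12.05121305498605 earlier .5074 -.2873 11.85
cart bystander diff 17.965619047619047 rest/dipper diff 19.085741176470588 crate 21.74376811594203
the job is handed in; nothing more can be done
```

The job is done and handed in at about 19 s of the 64 s allowed. No verdict is reported back, so what follows rests on my own checks.

- **Sinker:** I lifted the warm grey bar off the crucible's mouth and laid it in the crate's free half. The wrist view afterwards showed it lying flat there.
- **Dipping:** I felt the plate with the tool at about z 0.178. I pressed until the upward force had risen about 4.5 N, which is roughly 10 mm of travel. My geometric estimate was 12–16 mm, so the two differ. Both are above the 6 mm needed and below the 19 mm limit. The dipper showed no slip at about 7–10 mm of travel.
- **Rest:** The dipper hangs in both notches. Its origin is within about 1 mm and its yaw within 0.2° of where I first measured it. The gripper is open and about 10 cm above it.
- **Left in place:** The mould block and the two cart sinkers look unmoved. I did not measure their positions. The before-and-after image difference there was no higher than elsewhere, but it was noisy everywhere, so it proves little.
- **Not measured:** I could not measure the plate springing back up after the dipper was withdrawn.

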